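Hold a flange clamped in the leak-test fixture

TASK

Stand the turned flange on the base plate of the clamping fixture, hub up, close against its two locating pins, and let go of it. Then swing the sprung lever by its upright black handle so that the pad pushes the flange against both pins and the lever arm stands over the gap between the two raised ribs, and keep it there: the program finishes while the robot is still holding the lever against its spring. Do not force the lever well past the ribs, and leave the other things on the bench where they are.

Things in the scene. Friction and masses are not known exactly. Their poses are not given: they have to be found in the camera images.
- flange: turned grey steel flange standing on the bench: a disc 63 mm across and 15 mm thick with a hub 36 mm across above it, 35 mm high in all, 0.34 kg. Origin: centre of its underside; z up through the hub
- fixture: clamping fixture, screwed down, yaw varies: dark steel base plate 195 mm (x) by 150 mm (y), 12 mm thick, its middle at (7.5, 15) mm in the fixture's x, y. Origin on the bench, z up. Two locating pins, 12 mm across, 14 mm high above the plate, stand at (-27, 57) and (27, 57) mm
- seat (a point): point on top of the base plate, at (0, 30) mm in the fixture's x, y, where the middle of the flange stands when it touches both pins. The pad pushes the flange along the fixture's +y into the pins, so it may first be set down a few mm short (toward -y); with the lever at rest the pad stands some 30 mm clear. Fingers have room beside the hub along the fixture's x
- pivot (a point): axis of the lever, vertical, at (80, -24) mm in the fixture's x, y, on top of the base plate
- clamp_lever (a joint): angle of the lever, rad: 0 at rest, held there by its spring; grows as the handle swings toward the fixture's +y (clockwise from above, about the pivot). At 0.45 the arm points along the fixture's -x from the pivot, over the middle of the rib gap; the gap reaches from 0.405 to 0.495. Stop at 0.62. Holding the handle at 0.45 with the flange clamped takes about 10 N
- handle_grip (a point): point on the axis of the upright black handle at the lever's end, 180 mm from the pivot, 70 mm above the bench. The handle is round, 22 mm across, upright, from 30 to 85 mm above the bench
- seal_pad (a joint): how far the sprung pad on the lever is pushed into its barrel, m: 0 free, 0.014 fully in. The pad sits 80 mm from the pivot. With the flange against both pins it touches at a lever angle of about 0.375 and is 6 mm in at 0.45
- v_block: steel V block 50 x 60 x 40 mm, bystander. Origin: centre of its underside
- sleeve: rusty plain sleeve 40 mm across, 42 mm high, bystander. Origin: centre of its underside
- alu_block: milled aluminium block 45 x 60 x 32 mm, bystander. Origin: centre of its underside
- rib_gap (a point): point on top of the base plate midway between the two ribs, at (-60, -24) mm in the fixture's x, y, 140 mm from the pivot. The ribs are 4 mm high, 36 mm long along the fixture's x, 5 mm wide; the clear gap between them is 29 mm. The lever arm, 16 mm wide, passes above them
- pad_face (a point): middle of the front face of the sprung pad's rubber nose, 21 mm above the bench; the nose is 14 mm across and 8 mm thick and sits on the lever 80 mm from the pivot; it looks to the fixture's +y when the lever stands at 0.45
Mind the look-alikes: they are no part of the job. What is shaped like the flange but pink or purple is not meant.

How it is judged:
By the outcome, as a careful person would: the job done as asked, in the order asked, and still so for the second after the job is handed in, while the arm keeps its last pose, push and grip.
It also fails if it takes over 48 s, if anything falls off the work surface, if the arm or the gripper's body presses on something with over 40 N, if the wrist force passes 120 N, or if a joint passes its speed limit or range.

ROBOT

A 6-joint arm with a two-finger parallel gripper is mounted at the origin on a cart in front of the work surface, level with it; the furniture and walls round the work are solid. World frame = base frame: x ahead of the robot, y to its left, z up, the work surface at z = 0. Lengths are in m, angles in rad, forces in N, time in s.
With the tool pointing down it reaches from about 0.35 to 0.875 m from the base axis. Payload 4.2 kg.
Tool frame: the origin (TCP) lies between the finger pads; the fingertips stand 17 mm ahead of it and the grasp point (between the pads) lies 2 mm behind it; z points along the fingers, y is the line along which they close (so a half turn about z gives the same grasp; the last joint's range is limited). The gripper opens to 87 mm and grips with 3 to 60 N. Pads are 19 mm wide; open, the fingers measure 117 mm over their backs; the gripper's body (75 mm by 190 mm) begins 51 mm behind the grasp point.
Start: joints at [-0.847, 0.385, 0.008, 0, -1.194, -0.259], TCP at [0.28, -0.559, 0.24] pointing down, gripper open.
Joint ranges: [-3.14, 3.14], [-1.21, 2.06], [-1.07, 1.41], [-3.16, 2.05], [-2.99, -0.16], [-3.1, 3.1]. Speed limits (rad/s): [2.79, 2.79, 3.14, 3.14, 3.14, 3.14].

INTERFACE

Orientations are given as a unit quaternion [x, y, z, w].
In Python, from station import readout, snapshot, camera_info, close_job, silhouettes, pinpoint gives the robot as it stands.
- The arm moves only by the tool carry_out, never from a script. Its argument "deltas" is a list of rows, each an object of numbers: "x", "y", "z": the shift along the tool's x, y, z in units of 30 mm (1.0 is 30 mm); "wx", "wy", "wz": the turn, a rotation vector about the tool's x, y, z in degrees. A call has 1 to 12 rows; each row shifts and turns the commanded pose from where the row before left it, along the tool's axes as they then stand; what a row does not reach is not made up. A row lasts 1/12 s, in which the tool goes at most 41.7 mm and 7.16 degrees, less where a joint would pass 70% of its speed; a pose out of reach is approached as far as the arm can. A call is refused whole if a number of a shift passes 1 or a number of a turn 7.16, either way. A call with a gripper value outside its range is refused whole. "grip" is the closure, from 0 (fully open) to 1 (shut), set as the call begins (left out, the last holds). The fingers move at their own pace and stop on an object; "squeeze" is the grip in N (left out, the last holds). Time passes only in rows, so rows that do not move let the fingers close. It gives the time, the measured TCP pose, the force, the opening and the grip force at its end, in the units of the state.
- readout.sense(): the state, without advancing time (a new reading comes with each control period).
- snapshot(name): name is "scene" or "top"; returns the picture (480x640x3 uint8, red, green, blue); there is no depth.
- camera_info(name): a dict with "mtx" (3x3 intrinsics, pixels), "extrinsics" (4x4, takes a point from world to camera coordinates). Camera axes: x right, y up, looking along -z (the intrinsics and any distortion apply to the point x, -y, -z); pixel columns grow to the right and rows downward; lengths in m; the calibration is good to about 2 mm. A picture is of the moment at which its call begins. camera_info takes no time and is no camera call.
- close_job(): hands the job in; it is judged then, once.
Trained networks look in the newest picture that a camera, given by its name, has taken for a name from the list of things; names that differ only in an ending like _2 or _b are one class to them, and where a whole thing is asked for, a point or a joint stands for the part that bears it (a point fixed in the world has none). Each returns a list of dicts, best first, with "p" (0 to 1); they miss things now and then, are a little off and sometimes report something else, mostly with a low value. They report only what shows in the picture. A call takes as long as a camera call. They do not tell look-alikes from the thing itself.
- silhouettes(target, camera): "region" (480x640 bool, what is visible of it).
- pinpoint(target, camera): "at" ([x, y, z] in m, in world coordinates, good to about 4 mm: a listed point, or the origin of a listed thing).
The state is a dict: "clock": time; "joints": joint angles; "dq": joint speeds; "effort": joint torques, N m; "position": TCP position; "eef_rot": TCP orientation; "ft_force": force on the tool from outside, world axes, zero at the start; "ft_torque": the same for the moment, N m; "gripper_width": finger opening in m; "grip_force": force on a finger pad.
Only numpy, scipy, OpenCV 4.12 (cv2) and the standard library are available. Lean on these libraries where they do the work, as an engineer would, in place of code of your own. Each camera call takes 0.05 s, during which the arm holds its last target. There are 200 camera calls.

## Working session

There is one attempt and no reset: what is moved stays moved. The work goes in short steps, Python scripts to look and compute and a tool call to move; the robot and the scene stay as the last step left them, time stands still between calls to the robot, and variables do not carry over. Pictures are saved under pics/ and viewed, at most 10 in all, crops included, and the job is handed in when it is done.

Besides the shell and the picture viewer there is one more tool, called after "Emit:" as a command line: name --argument value ..., lists and objects as JSON in quotes. carry_out: Moves the arm, as the interface text tells. Its arguments: {"type":"object","properties":{"deltas":{"type":"array"},"grip":{"type":"number"},"squeeze":{"type":"number"}},"required":["deltas"]}

```bash
mkdir -p pics; ls; python3 - <<'E'
from station import *
import cv2,numpy as np
for c in ("scene","top"):
    im=snapshot(c); cv2.imwrite(f"pics/{c}0.png",im[:,:,::-1])
    for t in ("flange","seat","pivot","handle_grip","rib_gap","pad_face","fixture"):
        print(c,t,[(np.round(d["at"],4).tolist(),round(d["p"],2)) for d in pinpoint(t,c)])
s=readout.sense();print(s)
E
```

```text
pics
scene flange [([0.4474, 0.2807, 0.0012], 0.97), ([0.3857, 0.5839, 0.0013], 0.93), ([0.3626, 0.6834, -0.0001], 0.82)]
scene seat [([0.6323, 0.232, 0.0094], 0.58), ([0.419, 0.187, -0.0029], 0.19)]
scene pivot [([0.7153, 0.1886, 0.0166], 0.67), ([0.5564, 0.097, 0.0729], 0.61)]
scene handle_grip [([0.5576, 0.0933, 0.0703], 0.96), ([0.6358, 0.1701, 0.0189], 0.34)]
scene rib_gap [([0.577, 0.173, 0.0121], 0.88)]
scene pad_face [([0.635, 0.1751, 0.017], 0.57), ([0.6583, 0.0025, 0.0004], 0.42)]
scene fixture [([0.6319, 0.2031, 0.0011], 0.92), ([0.5565, 0.0976, 0.0715], 0.55)]
top flange [([0.3619, 0.6858, -0.0015], 0.95), ([0.4444, 0.2881, 0.0038], 0.9), ([0.3848, 0.5813, -0.0037], 0.74)]
top seat [([0.6329, 0.2372, 0.0129], 0.67)]
top pivot [([0.7152, 0.187, 0.0129], 0.76)]
top handle_grip [([0.5563, 0.0953, 0.0717], 0.83)]
top rib_gap [([0.5734, 0.1796, 0.0144], 0.58), ([0.5565, 0.0957, 0.0744], 0.22)]
top pad_face [([0.635, 0.1671, 0.0206], 0.56)]
top fixture [([0.6336, 0.2052, 0.0016], 0.97), ([0.5592, 0.0969, 0.072], 0.58)]
{'clock': 0.8, 'joints': array([-8.47408456e-01,  3.84683126e-01,  7.90091359e-03, -1.57901843e-05,
       -1.19399225e+00, -2.58626883e-01]), 'dq': array([ 0.0003853 , -0.00019364,  0.00072087, -0.00106697, -0.00102225,
       -0.00030175]), 'effort': array([ 5.92270953e-04, -3.90412760e+01,  1.87612295e+01,  4.22400668e+00,
        1.55836990e-02, -7.71649582e-06]), 'position': array([ 0.28016245, -0.5586657 ,  0.23955828]), 'eef_rot': array([-2.30291856e-01,  9.73121606e-01, -6.17849124e-06,  1.16282789e-05]), 'ft_force': array([-0.18038576, -0.17768798, -0.1290258 ]), 'ft_torque': array([-0.03443895,  0.01848227, -0.00930956]), 'grip_force': 0.0, 'gripper_width': 0.08682053629641567}
```

View pics/scene0.png

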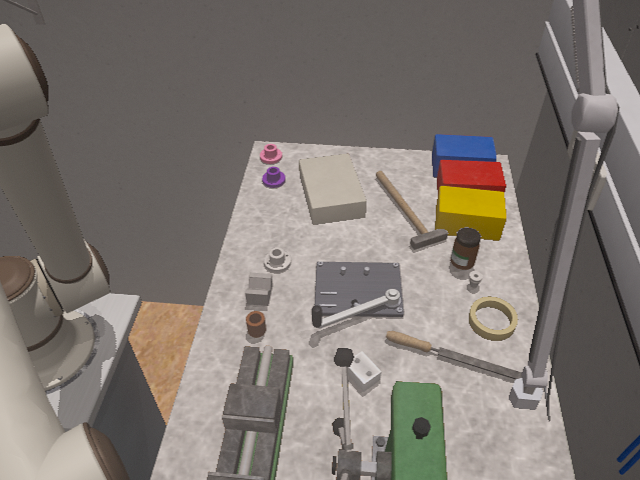

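View pics/top0.png

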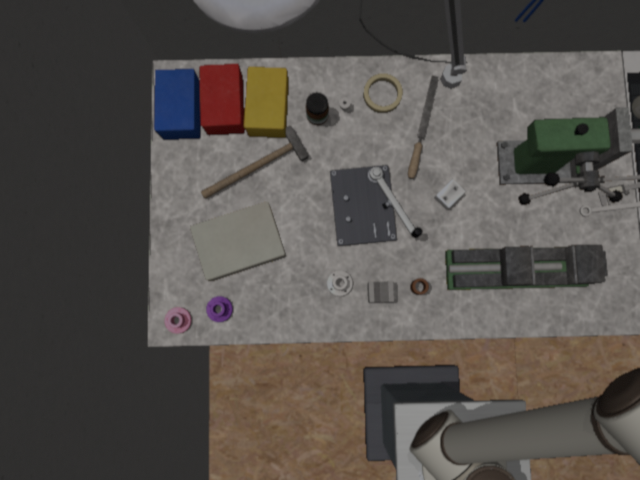

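The flange candidates in the scene view are grey at (278,258), purple at (273,176) and pink at (270,152). The small grey knob at (475,277) is the wrong shape. I choose the grey one, which is at top (340,283). Next I fit the fixture pose and check it with overlay crops.

```bash
cat > h.py <<'E'
from station import *
import cv2,numpy as np
from scipy.optimize import least_squares
def proj(P,c):
    i=camera_info(c);E=np.array(i["extrinsics"]);K=np.array(i["mtx"])
    p=np.atleast_2d(P)@E[:3,:3].T+E[:3,3];p=p*[1,-1,-1];q=p@K.T
    return q[:,:2]/q[:,2:]
def F(f,P):
    P=np.atleast_2d(P).astype(float);c,s=np.cos(f[2]),np.sin(f[2])
    return np.c_[f[0]+c*P[:,0]-s*P[:,1],f[1]+s*P[:,0]+c*P[:,1],P[:,2]]
def circ(x,y,r,z,n=60):
    a=np.linspace(0,2*np.pi,n,endpoint=False);return np.c_[x+r*np.cos(a),y+r*np.sin(a),0*a+z]
E
python3 - <<'E'
from h import *
print({k:v for k,v in camera_info("top").items() if k not in("mtx","extrinsics")})
L={"seat":(0,.03,.012),"pivot":(.08,-.024,.012),"rib_gap":(-.06,-.024,.012),"fixture":(0,0,0),
"handle_grip":(.08-.18*np.cos(.45),-.024-.18*np.sin(.45),.07)}
A=[];B=[]
for c in("scene","top"):
    snapshot(c)
    for r in range(2):
        for t in L:
            d=pinpoint(t,c)
            if d: A.append(L[t]);B.append(d[0]["at"])
A=np.array(A);B=np.array(B)
f=least_squares(lambda f:(F(f,A)-B)[:,:2].ravel(),[.633,.204,.08],loss="soft_l1",f_scale=.004).x
print("fixture",f); print(np.round((F(f,A)-B)*1e3,1).tolist())
# flange silhouette fit
fl=np.array([.446,.284])
S={}
for c in("scene","top"):
    snapshot(c)
    for d in silhouettes("flange",c):
        ys,xs=np.nonzero(d["region"]);
        q=proj([[*fl,.01]],c)[0]
        if np.hypot(xs.mean()-q[0],ys.mean()-q[1])<15: S[c]=(d["region"],np.array([xs.mean(),ys.mean()]));break
def cent(p,c):
    m=np.zeros((480*4,640*4),np.uint8)
    for r,z0,z1 in((.0315,0,.015),(.018,.015,.035)):
        P=np.r_[circ(*p,r,z0),circ(*p,r,z1)]
        cv2.fillConvexPoly(m,cv2.convexHull(np.round(proj(P,c)*4).astype(np.int32)),1)
    ys,xs=np.nonzero(m);return np.array([xs.mean(),ys.mean()])/4
for cs in (["scene"],["top"],list(S)):
    r=least_squares(lambda p:np.concatenate([cent(p,c)-S[c][1] for c in cs]),fl,diff_step=.01)
    print(cs,r.x,r.fun)
fl=r.x
np.savez("est",f=f,fl=fl)
def draw(im,c,s,x0,y0,w,h):
    o=cv2.resize(im[y0:y0+h,x0:x0+w,::-1],None,fx=s,fy=s,interpolation=cv2.INTER_CUBIC)
    def ln(P,col,cl=True): cv2.polylines(o,[np.round((proj(P,c)-[x0,y0]+.5)*s).astype(np.int32)],cl,col,1)
    ln(F(f,[[-.09,-.06,.012],[.105,-.06,.012],[.105,.09,.012],[-.09,.09,.012]]),(0,255,0))
    for x in(-.027,.027): ln(F(f,circ(x,.057,.006,.026)),(0,255,255))
    for y in(-.041,-.007): ln(F(f,[[-.078,y,.016],[-.042,y,.016]]),(255,255,0))
    ln(F(f,circ(*L["handle_grip"][:2],.011,.085)),(0,0,255))
    ln(circ(*fl,.0315,0),(255,0,255));ln(circ(*fl,.018,.035),(255,0,255))
    return o
a=draw(snapshot("scene"),"scene",4,230,230,190,120);b=draw(snapshot("top"),"top",4,310,150,140,150)
cv2.imwrite("pics/c1.png",a);cv2.imwrite("pics/c2.png",b)
E
```

```text
{}
fixture [0.63340322 0.20429437 0.05853683]
[[4.1, 2.6, 3.2], [-2.5, -1.5, -3.7], [-2.7, -0.6, -0.8], [-0.4, 2.9, 0.5], [0.8, 4.6, -2.9], [4.1, 2.6, 3.2], [-2.5, -1.5, -3.7], [-2.7, -0.6, -0.8], [-0.4, 2.9, 0.5], [0.8, 4.6, -2.9], [-2.2, -3.5, 0.8], [1.3, 0.7, -2.3], [2.9, -0.9, 1.4], [-1.1, -1.5, 2.7], [0.4, -1.5, -3.8], [-2.2, -3.5, 0.8], [1.3, 0.7, -2.3], [2.9, -0.9, 1.4], [-1.1, -1.5, 2.7], [0.4, -1.5, -3.8]]
['scene'] [0.4462434  0.28361656] [0.00312091 0.00189922]
['top'] [0.44398883 0.28644124] [-0.00469561  0.00235718]
['scene', 'top'] [0.44504052 0.28545389] [-0.3875578  -0.59319113  0.40598781 -0.47672333]
```

View pics/c1.png

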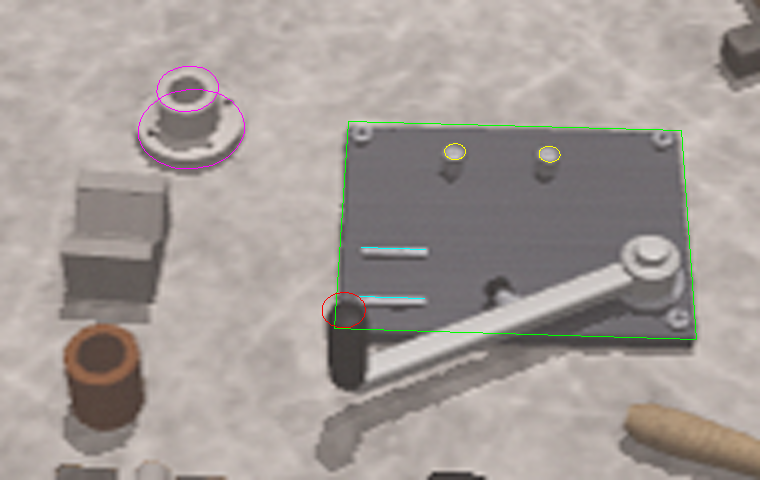

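View pics/c2.png

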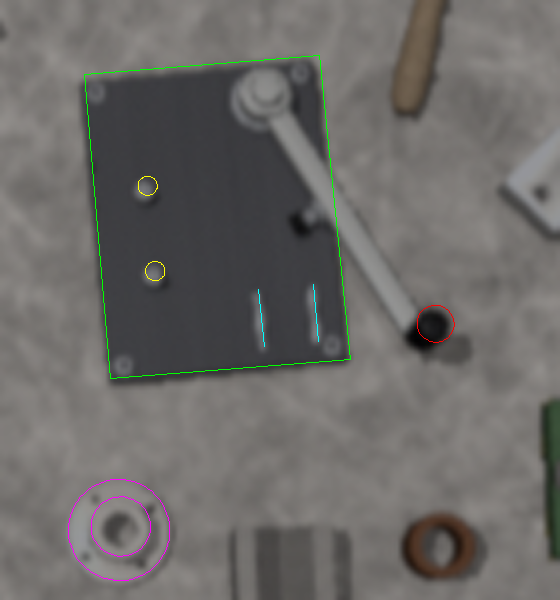

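The crops confirm the choice: the grey flange is at scene (278,258), and the overlay of the plate, pins and ribs matches to about 1 px. First move is to turn the gripper so its closing line lies along the fixture's x axis.

Emit:
carry_out --deltas '[{"wz": -6.67},{"wz": -6.67},{"wz": -6.67},{"wz": -6.67},{"wz": -6.67},{"wz": -6.67},{"wz": -6.67},{"wz": -6.67},{"wz": -6.67},{"wz": -6.67}]' --grip 0

```text
invalid input at $.deltas[0]: expected keys x, y, z, wx, wy, wz
```

Emit:
carry_out --deltas '[{"x": -0.5,"y": -0.5},{"x": -1,"y": -0.5},{"x": -1,"y": -0.5},{"x": -1,"y": -0.5},{"x": -1,"y": -0.5},{"x": -1,"y": -0.5},{"x": -1,"y": -0.5},{"x": -1,"y": -0.5},{"x": -1,"y": -0.5},{"x": -1,"y": -0.5},{"x": -1,"y": -0.5},{"x": -1,"y": -0.5}]'

```text
invalid input at $.deltas[0]: expected keys x, y, z, wx, wy, wz
```

All six keys are required in each row.

Emit:
carry_out --deltas '[{"x": 0,"y": 0,"z": 0,"wx": 0,"wy": 0,"wz": -6.67},{"x": 0,"y": 0,"z": 0,"wx": 0,"wy": 0,"wz": -6.67},{"x": 0,"y": 0,"z": 0,"wx": 0,"wy": 0,"wz": -6.67},{"x": 0,"y": 0,"z": 0,"wx": 0,"wy": 0,"wz": -6.67},{"x": 0,"y": 0,"z": 0,"wx": 0,"wy": 0,"wz": -6.67},{"x": 0,"y": 0,"z": 0,"wx": 0,"wy": 0,"wz": -6.67},{"x": 0,"y": 0,"z": 0,"wx": 0,"wy": 0,"wz": -6.67},{"x": 0,"y": 0,"z": 0,"wx": 0,"wy": 0,"wz": -6.67},{"x": 0,"y": 0,"z": 0,"wx": 0,"wy": 0,"wz": -6.67},{"x": 0,"y": 0,"z": 0,"wx": 0,"wy": 0,"wz": -6.67}]' --grip 0

```text
clock: 3.03
position: [0.2802, -0.5587, 0.2395]
eef_rot: [0.729, -0.684, -0.0, 0.0]
ft_force: [1.0, -0.3, 0.0]
gripper_width: 0.0873
grip_force: 0.0
```

Emit:
carry_out --deltas '[{"x": -0.5,"y": -0.5,"z": 0,"wx": 0,"wy": 0,"wz": 0},{"x": -1,"y": -0.5,"z": 0,"wx": 0,"wy": 0,"wz": 0},{"x": -1,"y": -0.5,"z": 0,"wx": 0,"wy": 0,"wz": 0},{"x": -1,"y": -0.5,"z": 0,"wx": 0,"wy": 0,"wz": 0},{"x": -1,"y": -0.5,"z": 0,"wx": 0,"wy": 0,"wz": 0},{"x": -1,"y": -0.5,"z": 0,"wx": 0,"wy": 0,"wz": 0},{"x": -1,"y": -0.5,"z": 0,"wx": 0,"wy": 0,"wz": 0},{"x": -1,"y": -0.5,"z": 0,"wx": 0,"wy": 0,"wz": 0},{"x": -1,"y": -0.5,"z": 0,"wx": 0,"wy": 0,"wz": 0},{"x": -1,"y": -0.5,"z": 0,"wx": 0,"wy": 0,"wz": 0},{"x": -1,"y": -0.5,"z": 0,"wx": 0,"wy": 0,"wz": 0},{"x": -1,"y": -0.5,"z": 0,"wx": 0,"wy": 0,"wz": 0}]'

```text
clock: 4.03
position: [0.4402, -0.2022, 0.2399]
eef_rot: [0.727, -0.686, 0.0, -0.0]
ft_force: [0.8, 0.1, -0.3]
gripper_width: 0.0867
grip_force: 0.0
```

Emit:
carry_out --deltas '[{"x": -1,"y": -0.5,"z": 0,"wx": 0,"wy": 0,"wz": 0},{"x": -1,"y": -0.5,"z": 0,"wx": 0,"wy": 0,"wz": 0},{"x": -1,"y": -0.1,"z": 0,"wx": 0,"wy": 0,"wz": 0},{"x": -1,"y": 0,"z": 0,"wx": 0,"wy": 0,"wz": 0},{"x": -1,"y": 0,"z": 0,"wx": 0,"wy": 0,"wz": 0},{"x": -1,"y": 0,"z": 0,"wx": 0,"wy": 0,"wz": 0},{"x": -1,"y": 0,"z": 0,"wx": 0,"wy": 0,"wz": 0},{"x": -1,"y": 0,"z": 0,"wx": 0,"wy": 0,"wz": 0},{"x": -1,"y": 0,"z": 0.3,"wx": 0,"wy": 0,"wz": 0},{"x": -1,"y": 0,"z": 0.5,"wx": 0,"wy": 0,"wz": 0},{"x": -1,"y": 0,"z": 0.5,"wx": 0,"wy": 0,"wz": 0},{"x": -1,"y": 0,"z": 0.5,"wx": 0,"wy": 0,"wz": 0}]'

```text
clock: 5.03
position: [0.4516, 0.1591, 0.1855]
eef_rot: [0.727, -0.686, 0.0, -0.001]
ft_force: [0.9, -0.2, 0.1]
gripper_width: 0.0871
grip_force: 0.0
```

Emit:
carry_out --deltas '[{"x": -1,"y": 0,"z": 0.5,"wx": 0,"wy": 0,"wz": 0},{"x": -1,"y": 0,"z": 0.5,"wx": 0,"wy": 0,"wz": 0},{"x": -1,"y": 0,"z": 0.5,"wx": 0,"wy": 0,"wz": 0},{"x": -0.8,"y": 0,"z": 0.5,"wx": 0,"wy": 0,"wz": 0},{"x": -0.5,"y": 0,"z": 0,"wx": 0,"wy": 0,"wz": 0},{"x": 0,"y": 0,"z": 0,"wx": 0,"wy": 0,"wz": 0},{"x": 0,"y": 0,"z": 0,"wx": 0,"wy": 0,"wz": 0}]'

```text
clock: 5.62
position: [0.4445, 0.2868, 0.126]
eef_rot: [0.728, -0.686, 0.0, -0.0]
ft_force: [-0.5, 0.6, 0.5]
gripper_width: 0.087
grip_force: 0.0
```

```bash
cat > g.py <<'E'
import sys
from h import *
from scipy.spatial.transform import Rotation as R
e=np.load("est.npz");s=readout.sense();M=R.from_quat(s["eef_rot"]).as_matrix()
def to(p,n=""): print(n,"tool units",np.round(M.T@(np.array(p)-s["position"])/.03,2))
def st():
    print("t",s["clock"],"pos",s["position"].round(4),"ang y",np.degrees(np.arctan2(M[1,1],M[0,1])).round(2),"z",M[:,2].round(3),"q",s["joints"].round(2),"F",s["ft_force"].round(1),"w",s["gripper_width"],s["grip_force"])
    print("fixture xy of TCP",(np.array([[np.cos(e['f'][2]),np.sin(e['f'][2])],[-np.sin(e['f'][2]),np.cos(e['f'][2])]])@(s["position"][:2]-e["f"][:2])).round(4))
E
python3 -c "
from g import *
st();to([*e['fl'],.036])"
```

```text
t 5.6167 pos [0.4445 0.2868 0.126 ] ang y -176.6 z [ 0. -0. -1.] q [ 0.88  0.34 -0.38  0.   -0.85 -0.82] F [-0.5  0.6  0.5] w 0.08697031261920785 0.0
fixture xy of TCP [-0.1838  0.0934]
 tool units [ 0.05 -0.02  3.  ]
```

Emit:
carry_out --deltas '[{"x": 0.05,"y": 0,"z": 0.6,"wx": 0,"wy": 0,"wz": 0},{"x": 0,"y": 0,"z": 0.7,"wx": 0,"wy": 0,"wz": 0},{"x": 0,"y": 0,"z": 0.6,"wx": 0,"wy": 0,"wz": 0},{"x": 0,"y": 0,"z": 0.5,"wx": 0,"wy": 0,"wz": 0},{"x": 0,"y": 0,"z": 0.4,"wx": 0,"wy": 0,"wz": 0},{"x": 0,"y": 0,"z": 0.2,"wx": 0,"wy": 0,"wz": 0},{"x": 0,"y": 0,"z": 0,"wx": 0,"wy": 0,"wz": 0}]'

```text
clock: 6.2
position: [0.4443, 0.2834, 0.0353]
eef_rot: [0.727, -0.687, 0.0, 0.001]
ft_force: [0.4, 0.0, 0.4]
gripper_width: 0.0869
grip_force: 0.0
```

Emit:
carry_out --deltas '[{"x": 0,"y": 0,"z": 0,"wx": 0,"wy": 0,"wz": 0},{"x": 0,"y": 0,"z": 0,"wx": 0,"wy": 0,"wz": 0},{"x": 0,"y": 0,"z": 0,"wx": 0,"wy": 0,"wz": 0},{"x": 0,"y": 0,"z": 0,"wx": 0,"wy": 0,"wz": 0},{"x": 0,"y": 0,"z": 0,"wx": 0,"wy": 0,"wz": 0},{"x": 0,"y": 0,"z": 0,"wx": 0,"wy": 0,"wz": 0},{"x": 0,"y": 0,"z": 0,"wx": 0,"wy": 0,"wz": 0},{"x": 0,"y": 0,"z": 0,"wx": 0,"wy": 0,"wz": 0}]' --grip 1 --squeeze 35

```text
clock: 6.87
position: [0.4444, 0.2848, 0.0356]
eef_rot: [0.727, -0.686, -0.0, -0.0]
ft_force: [-0.3, -0.1, 0.1]
gripper_width: 0.0412
grip_force: 0.0
```

Emit:
carry_out --deltas '[{"x": 0,"y": 0,"z": 0,"wx": 0,"wy": 0,"wz": 0},{"x": 0,"y": 0,"z": 0,"wx": 0,"wy": 0,"wz": 0},{"x": 0,"y": 0,"z": 0,"wx": 0,"wy": 0,"wz": 0},{"x": 0,"y": 0,"z": 0,"wx": 0,"wy": 0,"wz": 0}]'

```text
clock: 7.2
position: [0.4443, 0.2848, 0.0355]
eef_rot: [0.727, -0.686, -0.0, 0.0]
ft_force: [-1.7, 0.1, 0.2]
gripper_width: 0.035
grip_force: 35.0
```

Emit:
carry_out --deltas '[{"x": 0,"y": 0,"z": -0.2,"wx": 0,"wy": 0,"wz": 0},{"x": 0,"y": 0,"z": -0.4,"wx": 0,"wy": 0,"wz": 0},{"x": 0,"y": 0,"z": -0.6,"wx": 0,"wy": 0,"wz": 0},{"x": 0,"y": 0,"z": -0.6,"wx": 0,"wy": 0,"wz": 0},{"x": 0,"y": 0,"z": -0.4,"wx": 0,"wy": 0,"wz": 0},{"x": 0,"y": 0,"z": 0,"wx": 0,"wy": 0,"wz": 0},{"x": 0,"y": 0,"z": 0,"wx": 0,"wy": 0,"wz": 0}]'

```text
clock: 7.78
position: [0.444, 0.2846, 0.1014]
eef_rot: [0.727, -0.686, -0.0, 0.0]
ft_force: [0.0, -0.2, -5.3]
gripper_width: 0.0347
grip_force: 34.9
```

```bash
python3 -c "
from g import *
st();to(F(e['f'],[0,.026,.06])[0])"
```

```text
t 7.7833 pos [0.444  0.2846 0.1014] ang y -176.71 z [-0.  0. -1.] q [ 0.88  0.37 -0.41 -0.   -0.79 -0.82] F [ 0.  -0.2 -5.3] w 0.034703152031582335 34.94022631937696
fixture xy of TCP [-0.1843  0.0912]
 tool units [ 2.17 -6.15  1.38]
```

Emit:
carry_out --deltas '[{"x": 0.1,"y": -0.4,"z": 0,"wx": 0,"wy": 0,"wz": 0},{"x": 0.2,"y": -0.7,"z": 0,"wx": 0,"wy": 0,"wz": 0},{"x": 0.3,"y": -0.9,"z": 0,"wx": 0,"wy": 0,"wz": 0},{"x": 0.4,"y": -1,"z": 0,"wx": 0,"wy": 0,"wz": 0},{"x": 0.4,"y": -1,"z": 0,"wx": 0,"wy": 0,"wz": 0},{"x": 0.4,"y": -0.9,"z": 0,"wx": 0,"wy": 0,"wz": 0},{"x": 0.3,"y": -0.75,"z": 0.1,"wx": 0,"wy": 0,"wz": 0},{"x": 0.07,"y": -0.5,"z": 0.3,"wx": 0,"wy": 0,"wz": 0},{"x": 0,"y": 0,"z": 0.6,"wx": 0,"wy": 0,"wz": 0},{"x": 0,"y": 0,"z": 0.3,"wx": 0,"wy": 0,"wz": 0},{"x": 0,"y": 0,"z": 0.1,"wx": 0,"wy": 0,"wz": 0},{"x": 0,"y": 0,"z": 0,"wx": 0,"wy": 0,"wz": 0}]'

```text
clock: 8.78
position: [0.6309, 0.2296, 0.0569]
eef_rot: [0.727, -0.686, -0.001, 0.003]
ft_force: [0.4, 0.1, -4.3]
gripper_width: 0.0344
grip_force: 34.9
```

```bash
python3 - <<'E'
from g import *
st();f=e['f'];to(F(f,[0,.027,.0475])[0])
x,y=s["position"][:2]
def draw(c,k,x0,y0,w,h):
    o=cv2.resize(snapshot(c)[y0:y0+h,x0:x0+w,::-1],None,fx=k,fy=k,interpolation=cv2.INTER_CUBIC)
    def ln(P,col): cv2.polylines(o,[np.round((proj(P,c)-[x0,y0]+.5)*k).astype(np.int32)],True,col,1)
    for a in(-.027,.027): ln(F(f,circ(a,.057,.006,.026)),(0,255,255))
    ln(F(f,circ(0,.03,.0315,.012)),(0,255,0))
    z=s["position"][2]-.0355
    ln(circ(x,y,.0315,z),(255,0,255))
    return o
cv2.imwrite("pics/c3.png",np.hstack([draw("scene",5,310,240,100,80),draw("top",5,325,155,60,80)]))
E
```

```text
t 8.7833 pos [0.6309 0.2296 0.0569] ang y -176.67 z [-0.005 -0.003 -1.   ] q [ 0.59  0.63 -0.07 -0.   -0.88 -0.53] F [ 0.4  0.1 -4.3] w 0.03441952354737593 34.942422379644995
fixture xy of TCP [-0.001   0.0254]
 tool units [-0.05 -0.04  0.31]
```

View pics/c3.png

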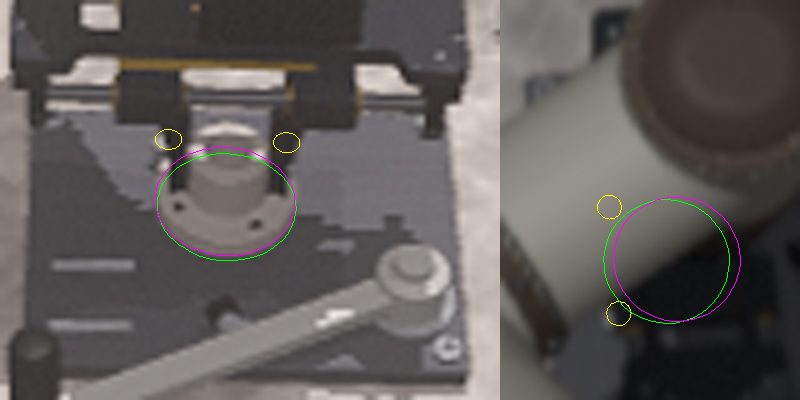

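The flange hangs in place just over the seat, at scene crop (228,200), centred between the pins. I lower it now.

Emit:
carry_out --deltas '[{"x": -0.05,"y": -0.03,"z": 0.1,"wx": 0,"wy": 0,"wz": 0},{"x": 0,"y": 0,"z": 0.1,"wx": 0,"wy": 0,"wz": 0},{"x": 0,"y": 0,"z": 0.06,"wx": 0,"wy": 0,"wz": 0},{"x": 0,"y": 0,"z": 0.02,"wx": 0,"wy": 0,"wz": 0},{"x": 0,"y": 0,"z": 0,"wx": 0,"wy": 0,"wz": 0},{"x": 0,"y": 0,"z": 0,"wx": 0,"wy": 0,"wz": 0}]'

```text
clock: 9.38
position: [0.6332, 0.2321, 0.0513]
eef_rot: [0.727, -0.686, 0.0, -0.0]
ft_force: [-0.7, -0.0, -4.4]
gripper_width: 0.0352
grip_force: 34.9
```

Emit:
carry_out --deltas '[{"x": 0,"y": 0,"z": 0.05,"wx": 0,"wy": 0,"wz": 0},{"x": 0,"y": 0,"z": 0.03,"wx": 0,"wy": 0,"wz": 0},{"x": 0,"y": 0,"z": 0.03,"wx": 0,"wy": 0,"wz": 0},{"x": 0,"y": 0,"z": 0,"wx": 0,"wy": 0,"wz": 0},{"x": 0,"y": 0,"z": 0,"wx": 0,"wy": 0,"wz": 0}]'

```text
clock: 9.8
position: [0.6332, 0.2321, 0.0478]
eef_rot: [0.727, -0.686, -0.0, 0.0]
ft_force: [0.5, -0.0, -3.5]
gripper_width: 0.0348
grip_force: 34.9
```

Emit:
carry_out --deltas '[{"x": 0,"y": 0,"z": 0.03,"wx": 0,"wy": 0,"wz": 0},{"x": 0,"y": 0,"z": 0,"wx": 0,"wy": 0,"wz": 0},{"x": 0,"y": 0,"z": 0,"wx": 0,"wy": 0,"wz": 0}]'

```text
clock: 10.05
position: [0.6333, 0.2321, 0.0476]
eef_rot: [0.727, -0.686, 0.0, -0.0]
ft_force: [-2.5, -0.5, -0.5]
gripper_width: 0.0351
grip_force: 35.0
```

Emit:
carry_out --deltas '[{"x": 0,"y": 0,"z": 0,"wx": 0,"wy": 0,"wz": 0},{"x": 0,"y": 0,"z": 0,"wx": 0,"wy": 0,"wz": 0},{"x": 0,"y": 0,"z": 0,"wx": 0,"wy": 0,"wz": 0},{"x": 0,"y": 0,"z": 0,"wx": 0,"wy": 0,"wz": 0},{"x": 0,"y": 0,"z": 0,"wx": 0,"wy": 0,"wz": 0},{"x": 0,"y": 0,"z": 0,"wx": 0,"wy": 0,"wz": 0}]' --grip 0

```text
clock: 10.55
position: [0.6335, 0.2322, 0.0471]
eef_rot: [0.727, -0.686, 0.0, -0.0]
ft_force: [-0.4, -0.7, -0.1]
gripper_width: 0.067
grip_force: 0.0
```

Emit:
carry_out --deltas '[{"x": 0,"y": 0,"z": -0.2,"wx": 0,"wy": 0,"wz": 0},{"x": 0,"y": 0,"z": -0.4,"wx": 0,"wy": 0,"wz": 0},{"x": 0,"y": 0,"z": -0.8,"wx": 0,"wy": 0,"wz": 0},{"x": 0,"y": 0,"z": -1,"wx": 0,"wy": 0,"wz": 0},{"x": 0,"y": 0,"z": -1,"wx": 0,"wy": 0,"wz": 0},{"x": 0,"y": 0,"z": -0.6,"wx": 0,"wy": 0,"wz": 0},{"x": 0,"y": 0,"z": 0,"wx": 0,"wy": 0,"wz": 0}]'

```text
clock: 11.13
position: [0.6361, 0.2333, 0.1745]
eef_rot: [0.728, -0.686, 0.002, -0.006]
ft_force: [0.3, 0.1, 0.3]
gripper_width: 0.0869
grip_force: 0.0
```

```bash
python3 - <<'E'
from g import *
st();f=e['f']
for c in("scene","top"):
    snapshot(c)
    for t in("flange","handle_grip"): print(c,t,[(d["at"].round(4) if hasattr(d["at"],"round") else d["at"],round(d["p"],2)) for d in pinpoint(t,c)][:2])
for a in(0,.45): print(a,F(f,[.08-.18*np.cos(.45-a),-.024-.18*np.sin(.45-a),.07])[0].round(4))
E
```

```text
t 11.1333 pos [0.6361 0.2333 0.1745] ang y -176.61 z [ 0.011  0.005 -1.   ] q [ 0.59  0.51  0.05  0.   -1.09 -0.53] F [0.3 0.1 0.3] w 0.08688171317382365 0.0
fixture xy of TCP [0.0044 0.0288]
scene flange [([0.6336, 0.2287, 0.0148], 0.79), ([0.3885, 0.583, 0.0002], 0.75)]
scene handle_grip [([0.5557, 0.0949, 0.0765], 0.79)]
top flange [([0.3651, 0.6875, -0.0021], 0.95), ([0.384, 0.5833, -0.0031], 0.83)]
top handle_grip [([0.5599, 0.0959, 0.0719], 0.82), ([0.6307, 0.1689, 0.0203], 0.57)]
0 [0.5574 0.0974 0.07  ]
0.45 [0.535  0.1745 0.07  ]
```

The flange stands on the seat with the gripper clear of it. Next I turn the tool so it closes tangentially on the handle.

Emit:
carry_out --deltas '[{"x": 0,"y": 0,"z": 0,"wx": 0,"wy": 0,"wz": 7.14},{"x": 0,"y": 0,"z": 0,"wx": 0,"wy": 0,"wz": 7.14},{"x": 0,"y": 0,"z": 0,"wx": 0,"wy": 0,"wz": 7.14},{"x": 0,"y": 0,"z": 0,"wx": 0,"wy": 0,"wz": 7.14},{"x": 0,"y": 0,"z": 0,"wx": 0,"wy": 0,"wz": 7.14},{"x": 0,"y": 0,"z": 0,"wx": 0,"wy": 0,"wz": 7.14},{"x": 0,"y": 0,"z": 0,"wx": 0,"wy": 0,"wz": 7.14},{"x": 0,"y": 0,"z": 0,"wx": 0,"wy": 0,"wz": 7.14},{"x": 0,"y": 0,"z": 0,"wx": 0,"wy": 0,"wz": 7.14},{"x": 0,"y": 0,"z": 0,"wx": 0,"wy": 0,"wz": 0},{"x": 0,"y": 0,"z": 0,"wx": 0,"wy": 0,"wz": 0}]'

```text
clock: 12.35
position: [0.633, 0.2319, 0.1659]
eef_rot: [-0.253, 0.968, -0.0, -0.001]
ft_force: [0.4, 0.3, -0.1]
gripper_width: 0.0871
grip_force: 0.0
```

```bash
python3 -c "
from g import *
st();to([.5573,.0965,.070])"
```

```text
t 12.35 pos [0.633  0.2319 0.1659] ang y 119.26 z [-0.002 -0.001 -1.   ] q [ 0.59  0.52  0.04 -0.   -1.09 -1.65] F [ 0.4  0.3 -0.1] w 0.08713809211145682 0.0
fixture xy of TCP [0.0012 0.0276]
 tool units [ 4.4  -2.7   3.21]
```

Emit:
carry_out --deltas '[{"x": 0.4,"y": -0.3,"z": 0,"wx": 0,"wy": 0,"wz": 0},{"x": 0.8,"y": -0.5,"z": 0,"wx": 0,"wy": 0,"wz": 0},{"x": 0.9,"y": -0.5,"z": 0,"wx": 0,"wy": 0,"wz": 0},{"x": 0.9,"y": -0.5,"z": 0,"wx": 0,"wy": 0,"wz": 0},{"x": 0.8,"y": -0.5,"z": 0,"wx": 0,"wy": 0,"wz": 0},{"x": 0.6,"y": -0.4,"z": 0,"wx": 0,"wy": 0,"wz": 0},{"x": 0,"y": 0,"z": 0.2,"wx": 0,"wy": 0,"wz": 0},{"x": 0,"y": 0,"z": 0,"wx": 0,"wy": 0,"wz": 0},{"x": 0,"y": 0,"z": 0,"wx": 0,"wy": 0,"wz": 0}]'

```text
clock: 13.1
position: [0.5575, 0.0973, 0.1607]
eef_rot: [-0.252, 0.968, -0.0, -0.0]
ft_force: [0.7, -0.4, 0.3]
gripper_width: 0.0872
grip_force: 0.0
```

```bash
python3 -c "
from g import *
st();to([.5573,.0965,.070])"
```

```text
t 13.1 pos [0.5575 0.0973 0.1607] ang y 119.16 z [-0. -0. -1.] q [ 0.46  0.35 -0.25  0.   -0.97 -1.52] F [ 0.7 -0.4  0.3] w 0.08720156906377076 0.0
fixture xy of TCP [-0.0821 -0.1023]
 tool units [ 0.02 -0.02  3.02]
```

Emit:
carry_out --deltas '[{"x": 0,"y": 0,"z": 0.4,"wx": 0,"wy": 0,"wz": 0},{"x": 0,"y": 0,"z": 0.7,"wx": 0,"wy": 0,"wz": 0},{"x": 0,"y": 0,"z": 0.8,"wx": 0,"wy": 0,"wz": 0},{"x": 0,"y": 0,"z": 0.6,"wx": 0,"wy": 0,"wz": 0},{"x": 0,"y": 0,"z": 0.4,"wx": 0,"wy": 0,"wz": 0},{"x": 0,"y": 0,"z": 0.1,"wx": 0,"wy": 0,"wz": 0},{"x": 0,"y": 0,"z": 0,"wx": 0,"wy": 0,"wz": 0}]'

```text
clock: 13.68
position: [0.5573, 0.0978, 0.0698]
eef_rot: [-0.252, 0.968, -0.0, -0.001]
ft_force: [0.0, 0.8, 0.4]
gripper_width: 0.0869
grip_force: 0.0
```

Emit:
carry_out --deltas '[{"x": 0,"y": 0,"z": 0,"wx": 0,"wy": 0,"wz": 0},{"x": 0,"y": 0,"z": 0,"wx": 0,"wy": 0,"wz": 0},{"x": 0,"y": 0,"z": 0,"wx": 0,"wy": 0,"wz": 0},{"x": 0,"y": 0,"z": 0,"wx": 0,"wy": 0,"wz": 0},{"x": 0,"y": 0,"z": 0,"wx": 0,"wy": 0,"wz": 0},{"x": 0,"y": 0,"z": 0,"wx": 0,"wy": 0,"wz": 0},{"x": 0,"y": 0,"z": 0,"wx": 0,"wy": 0,"wz": 0},{"x": 0,"y": 0,"z": 0,"wx": 0,"wy": 0,"wz": 0},{"x": 0,"y": 0,"z": 0,"wx": 0,"wy": 0,"wz": 0},{"x": 0,"y": 0,"z": 0,"wx": 0,"wy": 0,"wz": 0},{"x": 0,"y": 0,"z": 0,"wx": 0,"wy": 0,"wz": 0},{"x": 0,"y": 0,"z": 0,"wx": 0,"wy": 0,"wz": 0}]' --grip 1 --squeeze 25

```text
clock: 14.68
position: [0.5573, 0.0968, 0.0709]
eef_rot: [-0.251, 0.968, -0.0, -0.0]
ft_force: [0.7, -2.7, -0.4]
gripper_width: 0.0214
grip_force: 25.0
```

```bash
python3 -c "
from g import *
st()"
```

```text
t 14.6833 pos [0.5573 0.0968 0.0709] ang y 119.08 z [ 0.    -0.001 -1.   ] q [ 0.46  0.46 -0.35  0.   -0.76 -1.52] F [ 0.7 -2.7 -0.4] w 0.021431683647550857 25.000278686115962
fixture xy of TCP [-0.0822 -0.1029]
```

Emit:
carry_out --deltas '[{"x": -0.004,"y": 0.209,"z": 0,"wx": 0,"wy": 0,"wz": 2},{"x": -0.004,"y": 0.209,"z": 0,"wx": 0,"wy": 0,"wz": 2},{"x": -0.004,"y": 0.209,"z": 0,"wx": 0,"wy": 0,"wz": 2},{"x": -0.004,"y": 0.209,"z": 0,"wx": 0,"wy": 0,"wz": 2},{"x": -0.004,"y": 0.209,"z": 0,"wx": 0,"wy": 0,"wz": 2},{"x": -0.004,"y": 0.209,"z": 0,"wx": 0,"wy": 0,"wz": 2},{"x": -0.004,"y": 0.209,"z": 0,"wx": 0,"wy": 0,"wz": 2},{"x": -0.004,"y": 0.209,"z": 0,"wx": 0,"wy": 0,"wz": 2},{"x": -0.004,"y": 0.209,"z": 0,"wx": 0,"wy": 0,"wz": 2},{"x": 0,"y": 0,"z": 0,"wx": 0,"wy": 0,"wz": 0},{"x": 0,"y": 0,"z": 0,"wx": 0,"wy": 0,"wz": 0}]'

```text
clock: 15.6
position: [0.5374, 0.149, 0.0709]
eef_rot: [-0.097, 0.995, -0.001, -0.001]
ft_force: [0.1, -4.8, 1.8]
gripper_width: 0.0214
grip_force: 25.0
```

```bash
cat >> g.py <<'E'
def lev():
    p=F(e["f"],[.08,-.024,0])[0];d=s["position"]-p
    print("lever",.45-(np.arctan2(-d[1],-d[0])-e["f"][2]),"R",np.hypot(*d[:2]))
E
python3 -c "
from g import *
st();lev()"
```

```text
t 15.6 pos [0.5374 0.149  0.0709] ang y 101.14 z [-0.002 -0.002 -1.   ] q [ 0.56  0.45 -0.37  0.   -0.75 -1.94] F [ 0.1 -4.8  1.8] w 0.021366088867820723 25.002020545771302
fixture xy of TCP [-0.0991 -0.0496]
lever 0.30819470459496245 R 0.18088125457813947
```

Emit:
carry_out --deltas '[{"x": -0.002,"y": 0.105,"z": 0,"wx": 0,"wy": 0,"wz": 1},{"x": -0.002,"y": 0.105,"z": 0,"wx": 0,"wy": 0,"wz": 1},{"x": -0.002,"y": 0.105,"z": 0,"wx": 0,"wy": 0,"wz": 1},{"x": -0.002,"y": 0.105,"z": 0,"wx": 0,"wy": 0,"wz": 1},{"x": -0.002,"y": 0.105,"z": 0,"wx": 0,"wy": 0,"wz": 1},{"x": -0.002,"y": 0.105,"z": 0,"wx": 0,"wy": 0,"wz": 1},{"x": -0.002,"y": 0.105,"z": 0,"wx": 0,"wy": 0,"wz": 1},{"x": -0.002,"y": 0.105,"z": 0,"wx": 0,"wy": 0,"wz": 1},{"x": 0,"y": 0,"z": 0,"wx": 0,"wy": 0,"wz": 0},{"x": 0,"y": 0,"z": 0,"wx": 0,"wy": 0,"wz": 0},{"x": 0,"y": 0,"z": 0,"wx": 0,"wy": 0,"wz": 0}]'

```text
clock: 16.52
position: [0.534, 0.1726, 0.0709]
eef_rot: [-0.027, 1.0, -0.002, -0.002]
ft_force: [-0.6, -7.4, 3.6]
gripper_width: 0.0214
grip_force: 25.0
```

```bash
python3 - <<'E'
from g import *
st();lev();f=e['f']
def draw(c,k,x0,y0,w,h):
    o=cv2.resize(snapshot(c)[y0:y0+h,x0:x0+w,::-1],None,fx=k,fy=k,interpolation=cv2.INTER_CUBIC)
    def ln(P,col): cv2.polylines(o,[np.round((proj(P,c)-[x0,y0]+.5)*k).astype(np.int32)],True,col,1)
    ln(F(f,circ(0,.03,.0315,.027)),(0,255,0))
    for y in(-.041,-.007): ln(F(f,[[-.078,y,.016],[-.042,y,.016]]),(255,255,0))
    return o
cv2.imwrite("pics/c4.png",draw("scene",7,305,250,110,80))
E
```

```text
t 16.5167 pos [0.534  0.1726 0.0709] ang y 93.11 z [-0.004 -0.004 -1.   ] q [ 0.6   0.46 -0.36  0.   -0.76 -2.12] F [-0.6 -7.4  3.6] w 0.021367515562523483 25.011098568866146
fixture xy of TCP [-0.1011 -0.0258]
lever 0.4398267884892437 R 0.18109298320803424
```

View pics/c4.png

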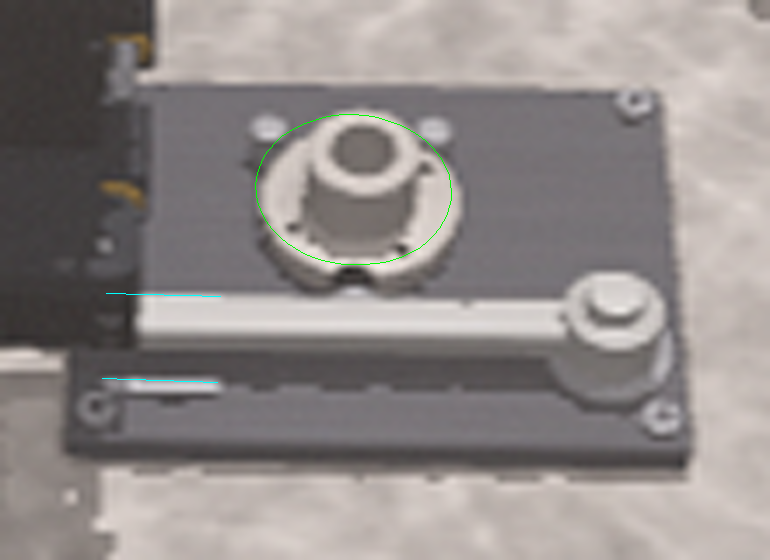

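The crop shows the lever arm between the ribs, and the flange near both pins (268,128) and (434,128) with the pad on it at (352,275). The disc looks slightly off to the right, so I measure that.

```bash
python3 - <<'E'
from g import *
f=e['f'];c="scene";im=snapshot(c)
g=cv2.cvtColor(im,cv2.COLOR_RGB2GRAY).astype(float)
# observed pins: view centroids (crop/7+offset)
obs=np.array([[268,128],[434,128]])/7+[305,250]-.5
# rib2, screws (top right, bottom right, bottom left)
scr=np.array([[634,99],[661,416],[97,405]])/7+[305,250]-.5
P=F(f,[[-.027,.057,.026],[.027,.057,.026]])
print("pins obs-pred px",(obs-proj(P,c)).round(2).tolist())
# fit fixture shift from pins in this image
r=least_squares(lambda v:(proj(F(v,[[-.027,.057,.026],[.027,.057,.026]]),c)-obs).ravel(),f,x_scale=[.01,.01,.1])
print("fixture by pins",r.x)
for d in silhouettes("flange",c):
    ys,xs=np.nonzero(d["region"])
    q=proj(F(f,[0,.03,.02]),c)[0]
    if np.hypot(xs.mean()-q[0],ys.mean()-q[1])<20:
        reg=d["region"];print(d["p"],xs.min(),xs.max(),ys.min(),ys.max());break
def mask(p):
    m=np.zeros((1920,2560),np.uint8)
    for R_,z0,z1 in((.0315,.012,.027),(.018,.027,.047)):
        Q=np.r_[circ(*p,R_,z0),circ(*p,R_,z1)]
        cv2.fillConvexPoly(m,cv2.convexHull(np.round((proj(Q,c)+.5)*4).astype(np.int32)),1)
    return cv2.resize(m.astype(np.float32),(640,480),interpolation=cv2.INTER_AREA)
best=min(((np.abs(mask(F(r.x,[dx,.03+dy,0])[0,:2])-reg).sum(),dx,dy) for dx in np.arange(-.006,.0061,.001) for dy in np.arange(-.01,.0061,.001)))
print("flange rel. seat (fixture xy, by pins)",best)
for t in("flange","handle_grip","pad_face"): print(t,[(np.round(d["at"],4).tolist(),round(d["p"],2)) for d in pinpoint(t,c)][:2])
o=cv2.resize(im[260:305,330:385,::-1],None,fx=14,fy=12,interpolation=cv2.INTER_CUBIC)
for P_,col in((F(r.x,circ(0,.03,.0315,.027)),(0,255,0)),(F(r.x,circ(-.027,.057,.006,.026)),(0,255,255)),(F(r.x,circ(.027,.057,.006,.026)),(0,255,255)),(F(r.x,circ(best[1],.03+best[2],.0315,.027)),(255,0,255))):
    cv2.polylines(o,[np.round((proj(P_,c)-[330,260]+.5)*[14,12]).astype(np.int32)],True,col,1)
cv2.imwrite("pics/c5.png",o)
E
```

```text
pins obs-pred px [[-0.35, 0.51], [-0.26, -0.14]]
fixture by pins [0.63481709 0.20383001 0.09489554]
0.72 343 370 266 291
flange rel. seat (fixture xy, by pins) (np.float32(73.375), np.float64(0.003000000000000001), np.float64(-0.0010000000000000078))
flange [([0.6329, 0.2334, 0.0123], 0.89), ([0.3877, 0.5832, -0.0014], 0.76)]
handle_grip []
pad_face []
```

View pics/c5.png

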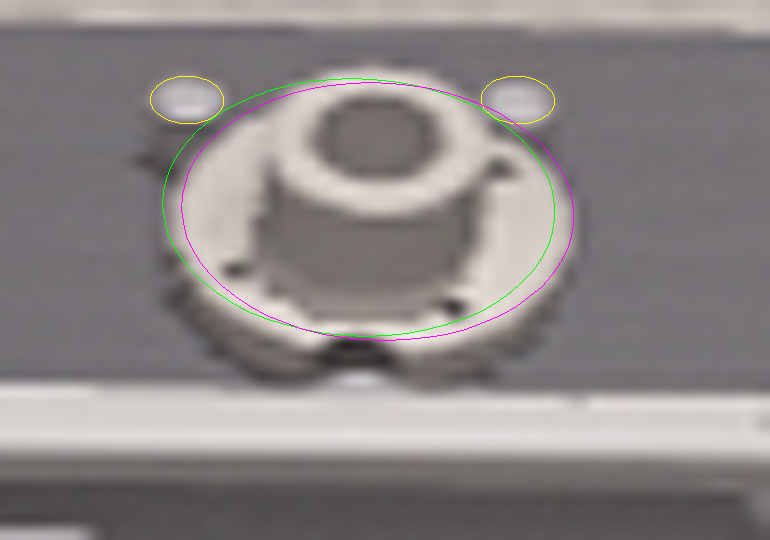

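The flange sits about 2–3 mm too far toward +x, so it touches only the right pin and not the left. I check this from the top camera before mending it.

```bash
python3 - <<'E'
from g import *
f=e['f'];c="top";im=snapshot(c)
x0,y0,w,h=325,155,80,95;k=6
o=cv2.resize(im[y0:y0+h,x0:x0+w,::-1],None,fx=k,fy=k,interpolation=cv2.INTER_CUBIC)
o=cv2.convertScaleAbs(o,alpha=1.5)
for P_,col in((F(f,circ(0,.03,.0315,.027)),(0,255,0)),(F(f,circ(-.027,.057,.006,.026)),(0,255,255)),(F(f,circ(.027,.057,.006,.026)),(0,255,255)),(F(f,[[-.09,-.06,.012],[.105,-.06,.012],[.105,.09,.012],[-.09,.09,.012]]),(0,255,0))):
    cv2.polylines(o,[np.round((proj(P_,c)-[x0,y0]+.5)*k).astype(np.int32)],True,col,1)
cv2.imwrite("pics/c6.png",o)
E
```

```text
(no output)
```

View pics/c6.png

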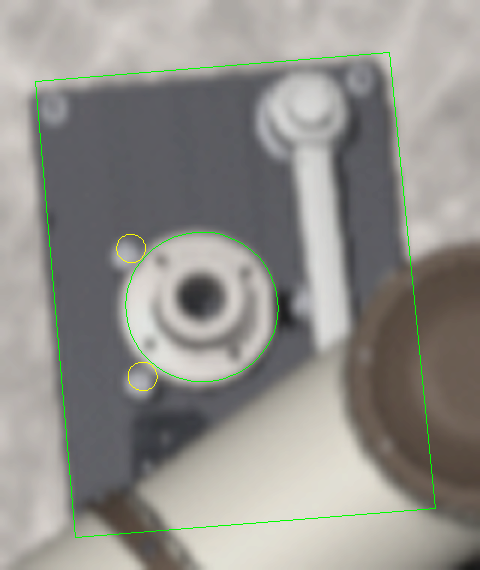

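The top view agrees: the disc touches the upper (+x) pin at (127,253) and leaves about 2.5 mm at the pin at (139,382). It needs about 2 mm toward −x. I swing the lever back and regrip the flange.

Emit:
carry_out --deltas '[{"x": -0.004,"y": -0.209,"z": 0,"wx": 0,"wy": 0,"wz": -2},{"x": -0.004,"y": -0.209,"z": 0,"wx": 0,"wy": 0,"wz": -2},{"x": -0.004,"y": -0.209,"z": 0,"wx": 0,"wy": 0,"wz": -2},{"x": -0.004,"y": -0.209,"z": 0,"wx": 0,"wy": 0,"wz": -2},{"x": -0.004,"y": -0.209,"z": 0,"wx": 0,"wy": 0,"wz": -2},{"x": -0.004,"y": -0.209,"z": 0,"wx": 0,"wy": 0,"wz": -2},{"x": -0.004,"y": -0.209,"z": 0,"wx": 0,"wy": 0,"wz": -2},{"x": -0.004,"y": -0.209,"z": 0,"wx": 0,"wy": 0,"wz": -2},{"x": -0.004,"y": -0.209,"z": 0,"wx": 0,"wy": 0,"wz": -2},{"x": -0.004,"y": -0.209,"z": 0,"wx": 0,"wy": 0,"wz": -2},{"x": -0.004,"y": -0.209,"z": 0,"wx": 0,"wy": 0,"wz": -2},{"x": -0.004,"y": -0.209,"z": 0,"wx": 0,"wy": 0,"wz": -2}]'

```text
clock: 17.87
position: [0.5545, 0.1019, 0.0709]
eef_rot: [-0.235, 0.972, -0.0, -0.0]
ft_force: [0.4, -3.6, 1.2]
gripper_width: 0.0211
grip_force: 25.0
```

Emit:
carry_out --deltas '[{"x": -0.002,"y": -0.14,"z": 0,"wx": 0,"wy": 0,"wz": -1.3},{"x": 0,"y": 0,"z": 0,"wx": 0,"wy": 0,"wz": 0}]'

```text
clock: 18.03
position: [0.5567, 0.098, 0.0709]
eef_rot: [-0.245, 0.97, -0.0, -0.0]
ft_force: [-0.1, -2.2, 2.1]
gripper_width: 0.0213
grip_force: 25.0
```

Emit:
carry_out --deltas '[{"x": 0,"y": 0,"z": 0,"wx": 0,"wy": 0,"wz": 0},{"x": 0,"y": 0,"z": 0,"wx": 0,"wy": 0,"wz": 0},{"x": 0,"y": 0,"z": 0,"wx": 0,"wy": 0,"wz": 0},{"x": 0,"y": 0,"z": 0,"wx": 0,"wy": 0,"wz": 0},{"x": 0,"y": 0,"z": 0,"wx": 0,"wy": 0,"wz": 0},{"x": 0,"y": 0,"z": 0,"wx": 0,"wy": 0,"wz": 0},{"x": 0,"y": 0,"z": -0.3,"wx": 0,"wy": 0,"wz": 0},{"x": 0,"y": 0,"z": -0.7,"wx": 0,"wy": 0,"wz": 0},{"x": 0,"y": 0,"z": -1,"wx": 0,"wy": 0,"wz": 0},{"x": 0,"y": 0,"z": -0.8,"wx": 0,"wy": 0,"wz": 0},{"x": 0,"y": 0,"z": -0.2,"wx": 0,"wy": 0,"wz": 0}]' --grip 0

```text
clock: 18.95
position: [0.5592, 0.1001, 0.1663]
eef_rot: [-0.246, 0.969, 0.0, 0.005]
ft_force: [1.2, 0.8, 0.7]
gripper_width: 0.0842
grip_force: 0.0
```

Emit:
carry_out --deltas '[{"x": -0.4,"y": 0.3,"z": 0,"wx": 0,"wy": 0,"wz": 0},{"x": -0.8,"y": 0.5,"z": 0,"wx": 0,"wy": 0,"wz": 0},{"x": -0.9,"y": 0.5,"z": 0,"wx": 0,"wy": 0,"wz": 0},{"x": -0.9,"y": 0.5,"z": 0,"wx": 0,"wy": 0,"wz": 0},{"x": -0.8,"y": 0.5,"z": 0,"wx": 0,"wy": 0,"wz": 0},{"x": -0.6,"y": 0.4,"z": 0,"wx": 0,"wy": 0,"wz": 0},{"x": 0,"y": 0,"z": 0,"wx": 0,"wy": 0,"wz": 0}]'

```text
clock: 19.53
position: [0.6356, 0.2372, 0.1589]
eef_rot: [-0.247, 0.969, 0.0, -0.0]
ft_force: [-0.0, -0.3, -0.5]
gripper_width: 0.087
grip_force: 0.0
```

Emit:
carry_out --deltas '[{"x": 0,"y": 0,"z": 0,"wx": 0,"wy": 0,"wz": -7.15},{"x": 0,"y": 0,"z": 0,"wx": 0,"wy": 0,"wz": -7.15},{"x": 0,"y": 0,"z": 0,"wx": 0,"wy": 0,"wz": -7.15},{"x": 0,"y": 0,"z": 0,"wx": 0,"wy": 0,"wz": -7.15},{"x": 0,"y": 0,"z": 0,"wx": 0,"wy": 0,"wz": -7.15},{"x": 0,"y": 0,"z": 0,"wx": 0,"wy": 0,"wz": -7.15},{"x": 0,"y": 0,"z": 0,"wx": 0,"wy": 0,"wz": -7.15},{"x": 0,"y": 0,"z": 0,"wx": 0,"wy": 0,"wz": -7.15},{"x": 0,"y": 0,"z": 0,"wx": 0,"wy": 0,"wz": -7.15},{"x": 0,"y": 0,"z": 0,"wx": 0,"wy": 0,"wz": 0},{"x": 0,"y": 0,"z": 0,"wx": 0,"wy": 0,"wz": 0}]'

```text
clock: 20.45
position: [0.6338, 0.2331, 0.1602]
eef_rot: [0.723, -0.691, -0.0, 0.001]
ft_force: [-0.3, -0.6, -0.2]
gripper_width: 0.0869
grip_force: 0.0
```

```bash
python3 - <<'E'
from g import *
st();to(F(e['f'],[-.0006,.029,.0485])[0])
snapshot("scene")
for t in("flange","handle_grip"):print([(np.round(d["at"],4).tolist(),round(d["p"],2)) for d in pinpoint(t,"scene")][:2])
E
```

```text
t 20.45 pos [0.6338 0.2331 0.1602] ang y -177.47 z [-0.001 -0.001 -1.   ] q [ 0.59  0.53  0.04 -0.   -1.08 -0.55] F [-0.3 -0.6 -0.2] w 0.08693099618405285 0.0
fixture xy of TCP [0.0021 0.0287]
 tool units [-0.01  0.09  3.72]
[([0.6325, 0.2355, 0.0119], 0.87), ([0.3588, 0.6841, -0.0012], 0.84)]
[([0.5592, 0.0971, 0.0727], 0.55)]
```

Emit:
carry_out --deltas '[{"x": 0,"y": 0.09,"z": 0.4,"wx": 0,"wy": 0,"wz": 0},{"x": 0,"y": 0,"z": 0.7,"wx": 0,"wy": 0,"wz": 0},{"x": 0,"y": 0,"z": 0.8,"wx": 0,"wy": 0,"wz": 0},{"x": 0,"y": 0,"z": 0.8,"wx": 0,"wy": 0,"wz": 0},{"x": 0,"y": 0,"z": 0.5,"wx": 0,"wy": 0,"wz": 0},{"x": 0,"y": 0,"z": 0.3,"wx": 0,"wy": 0,"wz": 0},{"x": 0,"y": 0,"z": 0.18,"wx": 0,"wy": 0,"wz": 0},{"x": 0,"y": 0,"z": 0,"wx": 0,"wy": 0,"wz": 0},{"x": 0,"y": 0,"z": 0,"wx": 0,"wy": 0,"wz": 0}]'

```text
clock: 21.35
position: [0.6322, 0.2333, 0.0513]
eef_rot: [0.724, -0.69, 0.0, -0.001]
ft_force: [0.7, 0.5, 0.1]
gripper_width: 0.0872
grip_force: 0.0
```

```bash
python3 - <<'E'
from g import *
st();to(F(e['f'],[-.0006,.029,.0485])[0])
E
```

```text
t 21.35 pos [0.6322 0.2333 0.0513] ang y -177.28 z [ 0.001  0.    -1.   ] q [ 0.59  0.63 -0.08  0.   -0.86 -0.55] F [0.7 0.5 0.1] w 0.08719342165297908 0.0
fixture xy of TCP [0.0005 0.0291]
 tool units [0.   0.04 0.09]
```

Emit:
carry_out --deltas '[{"x": 0,"y": 0.04,"z": 0.08,"wx": 0,"wy": 0,"wz": 0},{"x": 0,"y": 0,"z": 0,"wx": 0,"wy": 0,"wz": 0},{"x": 0,"y": 0,"z": 0,"wx": 0,"wy": 0,"wz": 0},{"x": 0,"y": 0,"z": 0,"wx": 0,"wy": 0,"wz": 0},{"x": 0,"y": 0,"z": 0,"wx": 0,"wy": 0,"wz": 0},{"x": 0,"y": 0,"z": 0,"wx": 0,"wy": 0,"wz": 0},{"x": 0,"y": 0,"z": 0,"wx": 0,"wy": 0,"wz": 0},{"x": 0,"y": 0,"z": 0,"wx": 0,"wy": 0,"wz": 0},{"x": 0,"y": 0,"z": 0,"wx": 0,"wy": 0,"wz": 0},{"x": 0,"y": 0,"z": 0,"wx": 0,"wy": 0,"wz": 0},{"x": 0,"y": 0,"z": 0,"wx": 0,"wy": 0,"wz": 0},{"x": 0,"y": 0,"z": 0,"wx": 0,"wy": 0,"wz": 0}]' --grip 1 --squeeze 15

```text
clock: 22.35
position: [0.6309, 0.2332, 0.0483]
eef_rot: [0.724, -0.69, 0.0, -0.001]
ft_force: [2.6, 0.4, -0.9]
gripper_width: 0.0354
grip_force: 15.0
```

```bash
python3 - <<'E'
from g import *
st()
E
```

```text
t 22.35 pos [0.6309 0.2332 0.0483] ang y -177.27 z [ 0.001  0.    -1.   ] q [ 0.59  0.64 -0.08  0.   -0.85 -0.55] F [ 2.6  0.4 -0.9] w 0.03544259830155019 14.981646200700425
fixture xy of TCP [-0.0008  0.029 ]
```

Next I nudge +y (tool −x) in small steps until it touches the pins.

Emit:
carry_out --deltas '[{"x": -0.03,"y": 0,"z": 0,"wx": 0,"wy": 0,"wz": 0},{"x": -0.03,"y": 0,"z": 0,"wx": 0,"wy": 0,"wz": 0},{"x": 0,"y": 0,"z": 0,"wx": 0,"wy": 0,"wz": 0}]'

```text
clock: 22.6
position: [0.6302, 0.2344, 0.0482]
eef_rot: [0.724, -0.69, 0.0, 0.001]
ft_force: [0.8, -2.5, 1.5]
gripper_width: 0.0357
grip_force: 15.0
```

Emit:
carry_out --deltas '[{"x": -0.03,"y": 0,"z": 0,"wx": 0,"wy": 0,"wz": 0},{"x": 0,"y": 0,"z": 0,"wx": 0,"wy": 0,"wz": 0}]'

```text
clock: 22.77
position: [0.6301, 0.2347, 0.0482]
eef_rot: [0.724, -0.69, 0.0, 0.001]
ft_force: [0.8, -5.0, 1.9]
gripper_width: 0.0353
grip_force: 15.0
```

```bash
python3 - <<'E'
from g import *
st(); print(s["ft_force"],s["ft_torque"])
E
```

```text
t 22.7667 pos [0.6301 0.2347 0.0482] ang y -177.28 z [-0.001 -0.002 -1.   ] q [ 0.6   0.64 -0.08  0.   -0.85 -0.55] F [ 0.8 -5.   1.9] w 0.035281993123994375 15.01138227708907
fixture xy of TCP [-0.0015  0.0306]
[ 0.79242444 -5.04526313  1.94455584] [-1.4442725  -0.33042883  0.02084147]
```

Emit:
carry_out --deltas '[{"x": 0,"y": 0,"z": 0,"wx": 0,"wy": 0,"wz": 0},{"x": 0,"y": 0,"z": 0,"wx": 0,"wy": 0,"wz": 0},{"x": 0,"y": 0,"z": 0,"wx": 0,"wy": 0,"wz": 0},{"x": 0,"y": 0,"z": 0,"wx": 0,"wy": 0,"wz": 0},{"x": 0,"y": 0,"z": 0,"wx": 0,"wy": 0,"wz": 0},{"x": 0,"y": 0,"z": 0,"wx": 0,"wy": 0,"wz": 0},{"x": 0,"y": 0,"z": 0,"wx": 0,"wy": 0,"wz": 0},{"x": 0,"y": 0,"z": -0.3,"wx": 0,"wy": 0,"wz": 0},{"x": 0,"y": 0,"z": -0.7,"wx": 0,"wy": 0,"wz": 0},{"x": 0,"y": 0,"z": -1,"wx": 0,"wy": 0,"wz": 0},{"x": 0,"y": 0,"z": -1,"wx": 0,"wy": 0,"wz": 0},{"x": 0,"y": 0,"z": -0.8,"wx": 0,"wy": 0,"wz": 0}]' --grip 0

```text
clock: 23.77
position: [0.6309, 0.2359, 0.1655]
eef_rot: [0.724, -0.69, 0.001, -0.001]
ft_force: [-0.9, 1.4, -0.4]
gripper_width: 0.0867
grip_force: 0.0
```

Emit:
carry_out --deltas '[{"x": 0,"y": 0,"z": 0,"wx": 0,"wy": 0,"wz": 7.14},{"x": 0,"y": 0,"z": 0,"wx": 0,"wy": 0,"wz": 7.14},{"x": 0,"y": 0,"z": 0,"wx": 0,"wy": 0,"wz": 7.14},{"x": 0,"y": 0,"z": 0,"wx": 0,"wy": 0,"wz": 7.14},{"x": 0,"y": 0,"z": 0,"wx": 0,"wy": 0,"wz": 7.14},{"x": 0,"y": 0,"z": 0,"wx": 0,"wy": 0,"wz": 7.14},{"x": 0,"y": 0,"z": 0,"wx": 0,"wy": 0,"wz": 7.14},{"x": 0,"y": 0,"z": 0,"wx": 0,"wy": 0,"wz": 7.14},{"x": 0,"y": 0,"z": 0,"wx": 0,"wy": 0,"wz": 6.2},{"x": 0,"y": 0,"z": 0,"wx": 0,"wy": 0,"wz": 0},{"x": 0,"y": 0,"z": 0,"wx": 0,"wy": 0,"wz": 0}]'

```text
clock: 24.68
position: [0.6304, 0.2357, 0.1628]
eef_rot: [-0.255, 0.967, 0.0, 0.0]
ft_force: [0.3, 0.0, -1.0]
gripper_width: 0.0872
grip_force: 0.0
```

Emit:
carry_out --deltas '[{"x": 0.4,"y": -0.3,"z": 0,"wx": 0,"wy": 0,"wz": 0},{"x": 0.8,"y": -0.5,"z": 0,"wx": 0,"wy": 0,"wz": 0},{"x": 0.9,"y": -0.5,"z": 0,"wx": 0,"wy": 0,"wz": 0},{"x": 0.9,"y": -0.5,"z": 0,"wx": 0,"wy": 0,"wz": 0},{"x": 0.8,"y": -0.5,"z": 0,"wx": 0,"wy": 0,"wz": 0},{"x": 0.6,"y": -0.4,"z": 0,"wx": 0,"wy": 0,"wz": 0},{"x": 0,"y": 0,"z": 0.2,"wx": 0,"wy": 0,"wz": 0},{"x": 0,"y": 0,"z": 0,"wx": 0,"wy": 0,"wz": 0},{"x": 0,"y": 0,"z": 0,"wx": 0,"wy": 0,"wz": 0}]'

```text
clock: 25.43
position: [0.5555, 0.1006, 0.1563]
eef_rot: [-0.254, 0.967, -0.0, 0.0]
ft_force: [0.7, 0.4, 0.6]
gripper_width: 0.087
grip_force: 0.0
```

```bash
python3 - <<'E'
from g import *
st();to([.5573,.0968,.0709])
f=e['f']
a=cv2.resize(snapshot("scene")[262:300,330:385,::-1],None,fx=8,fy=8,interpolation=cv2.INTER_CUBIC)
b=cv2.resize(snapshot("top")[182:230,335:380,::-1],None,fx=8,fy=8,interpolation=cv2.INTER_CUBIC)
b=cv2.convertScaleAbs(b,alpha=1.4);a=cv2.copyMakeBorder(a,0,max(0,b.shape[0]-a.shape[0]),0,0,cv2.BORDER_CONSTANT)
cv2.imwrite("pics/c7.png",np.hstack([a[:b.shape[0]],b]))
E
```

```text
t 25.4333 pos [0.5555 0.1006 0.1563] ang y 119.48 z [ 0.001  0.    -1.   ] q [ 0.47  0.36 -0.26  0.   -0.95 -1.52] F [0.7 0.4 0.6] w 0.08702435561100186 0.0
fixture xy of TCP [-0.0838 -0.099 ]
 tool units [ 0.01 -0.14  2.85]
```

View pics/c7.png

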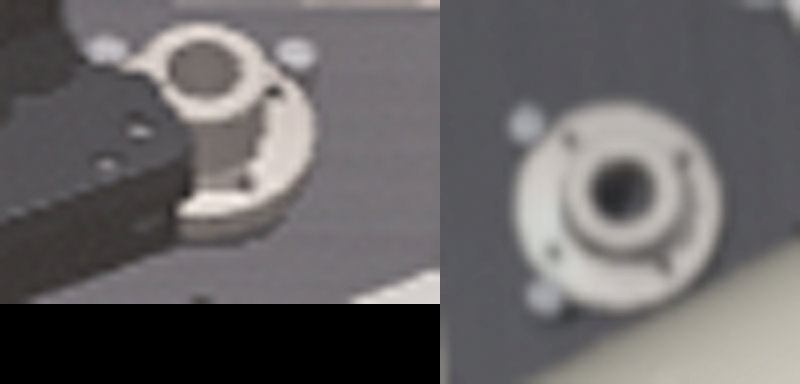

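The left panel is partly hidden by the gripper. In the right panel the disc, centred near (618,206), now touches both pins at (525,124) and (544,300) to within measurement error. I grip the handle again.

Emit:
carry_out --deltas '[{"x": 0,"y": -0.14,"z": 0.4,"wx": 0,"wy": 0,"wz": 0},{"x": 0,"y": 0,"z": 0.7,"wx": 0,"wy": 0,"wz": 0},{"x": 0,"y": 0,"z": 0.8,"wx": 0,"wy": 0,"wz": 0},{"x": 0,"y": 0,"z": 0.6,"wx": 0,"wy": 0,"wz": 0},{"x": 0,"y": 0,"z": 0.3,"wx": 0,"wy": 0,"wz": 0},{"x": 0,"y": 0,"z": 0.05,"wx": 0,"wy": 0,"wz": 0},{"x": 0,"y": 0,"z": 0,"wx": 0,"wy": 0,"wz": 0}]'

```text
clock: 26.12
position: [0.5576, 0.0972, 0.0705]
eef_rot: [-0.254, 0.967, -0.0, -0.0]
ft_force: [0.8, 0.2, 0.9]
gripper_width: 0.0866
grip_force: 0.0
```

Emit:
carry_out --deltas '[{"x": 0,"y": 0,"z": 0,"wx": 0,"wy": 0,"wz": 0},{"x": 0,"y": 0,"z": 0,"wx": 0,"wy": 0,"wz": 0},{"x": 0,"y": 0,"z": 0,"wx": 0,"wy": 0,"wz": 0},{"x": 0,"y": 0,"z": 0,"wx": 0,"wy": 0,"wz": 0},{"x": 0,"y": 0,"z": 0,"wx": 0,"wy": 0,"wz": 0},{"x": 0,"y": 0,"z": 0,"wx": 0,"wy": 0,"wz": 0},{"x": 0,"y": 0,"z": 0,"wx": 0,"wy": 0,"wz": 0},{"x": 0,"y": 0,"z": 0,"wx": 0,"wy": 0,"wz": 0},{"x": 0,"y": 0,"z": 0,"wx": 0,"wy": 0,"wz": 0},{"x": 0,"y": 0,"z": 0,"wx": 0,"wy": 0,"wz": 0},{"x": 0,"y": 0,"z": 0,"wx": 0,"wy": 0,"wz": 0},{"x": 0,"y": 0,"z": 0,"wx": 0,"wy": 0,"wz": 0}]' --grip 1 --squeeze 25

```text
clock: 27.12
position: [0.5573, 0.0963, 0.0706]
eef_rot: [-0.254, 0.967, -0.0, -0.0]
ft_force: [1.0, -2.7, -0.1]
gripper_width: 0.0212
grip_force: 25.0
```

Emit:
carry_out --deltas '[{"x": -0.004,"y": 0.209,"z": 0,"wx": 0,"wy": 0,"wz": 2},{"x": -0.004,"y": 0.209,"z": 0,"wx": 0,"wy": 0,"wz": 2},{"x": -0.004,"y": 0.209,"z": 0,"wx": 0,"wy": 0,"wz": 2},{"x": -0.004,"y": 0.209,"z": 0,"wx": 0,"wy": 0,"wz": 2},{"x": -0.004,"y": 0.209,"z": 0,"wx": 0,"wy": 0,"wz": 2},{"x": -0.004,"y": 0.209,"z": 0,"wx": 0,"wy": 0,"wz": 2},{"x": -0.004,"y": 0.209,"z": 0,"wx": 0,"wy": 0,"wz": 2},{"x": -0.004,"y": 0.209,"z": 0,"wx": 0,"wy": 0,"wz": 2},{"x": -0.004,"y": 0.209,"z": 0,"wx": 0,"wy": 0,"wz": 2},{"x": 0,"y": 0,"z": 0,"wx": 0,"wy": 0,"wz": 0},{"x": 0,"y": 0,"z": 0,"wx": 0,"wy": 0,"wz": 0}]'

```text
clock: 28.03
position: [0.5372, 0.1485, 0.0706]
eef_rot: [-0.1, 0.995, -0.001, -0.001]
ft_force: [0.7, -4.3, 0.7]
gripper_width: 0.0209
grip_force: 25.0
```

```bash
python3 -c "
from g import *
st();lev()"
```

```text
t 28.0333 pos [0.5372 0.1485 0.0706] ang y 101.47 z [-0.001 -0.002 -1.   ] q [ 0.56  0.45 -0.37  0.   -0.75 -1.93] F [ 0.7 -4.3  0.7] w 0.02091709223821072 25.001924558600876
fixture xy of TCP [-0.0993 -0.0501]
lever 0.30564705819946136 R 0.18116849569683854
```

Emit:
carry_out --deltas '[{"x": -0.002,"y": 0.114,"z": 0,"wx": 0,"wy": 0,"wz": 1.05},{"x": -0.002,"y": 0.114,"z": 0,"wx": 0,"wy": 0,"wz": 1.05},{"x": -0.002,"y": 0.114,"z": 0,"wx": 0,"wy": 0,"wz": 1.05},{"x": -0.002,"y": 0.114,"z": 0,"wx": 0,"wy": 0,"wz": 1.05},{"x": -0.002,"y": 0.114,"z": 0,"wx": 0,"wy": 0,"wz": 1.05},{"x": -0.002,"y": 0.114,"z": 0,"wx": 0,"wy": 0,"wz": 1.05},{"x": -0.002,"y": 0.114,"z": 0,"wx": 0,"wy": 0,"wz": 1.05},{"x": -0.002,"y": 0.114,"z": 0,"wx": 0,"wy": 0,"wz": 1.05},{"x": 0,"y": 0,"z": 0,"wx": 0,"wy": 0,"wz": 0},{"x": 0,"y": 0,"z": 0,"wx": 0,"wy": 0,"wz": 0},{"x": 0,"y": 0,"z": 0,"wx": 0,"wy": 0,"wz": 0}]'

```text
clock: 28.95
position: [0.5336, 0.1744, 0.0706]
eef_rot: [-0.026, 1.0, -0.002, -0.001]
ft_force: [0.2, -8.2, 1.9]
gripper_width: 0.0215
grip_force: 25.0
```

```bash
python3 - <<'E'
from g import *
st();lev()
a=cv2.resize(snapshot("scene")[255:315,315:400,::-1],None,fx=5,fy=5,interpolation=cv2.INTER_CUBIC)
b=cv2.resize(snapshot("top")[160:230,330:400,::-1],None,fx=5,fy=5,interpolation=cv2.INTER_CUBIC)
b=cv2.convertScaleAbs(b,alpha=1.4);a=cv2.copyMakeBorder(a,0,b.shape[0]-a.shape[0],0,0,cv2.BORDER_CONSTANT)
cv2.imwrite("pics/c8.png",np.hstack([a,b]))
E
```

```text
t 28.95 pos [0.5336 0.1744 0.0706] ang y 93.02 z [-0.003 -0.003 -1.   ] q [ 0.61  0.46 -0.36  0.   -0.76 -2.12] F [ 0.2 -8.2  1.9] w 0.021528645308167917 25.008823269040477
fixture xy of TCP [-0.1014 -0.024 ]
lever 0.4498752560390732 R 0.18140583423666978
```

View pics/c8.png

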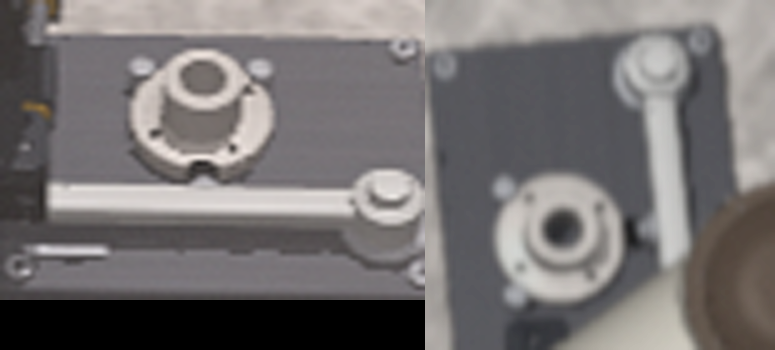

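The scene panel shows the disc (129–273) centred between the pins at 141 and 260 and touching both. The pad is pressed on it and the arm lies parallel to the ribs, at about 0.45 rad. Handing in.

```bash
python3 -c "
from station import *
print(close_job())"
```

```text
the job is handed in; nothing more can be done
None
```

The flange stands hub up against both pins, after I regripped it once because it first touched only one pin, and the robot was still holding the lever at about 0.45 rad over the rib gap when I handed the job in at about 29 s.

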